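# Index the encoder carriage on the gauging rail

### The arm

A 6-joint arm with a two-finger parallel gripper is mounted at the origin on the work surface. World frame = base frame: x ahead of the robot, y to its left, z up, the work surface at z = 0. Lengths are in m, angles in rad, forces in N, time in s.
With the tool pointing down it reaches from about 0.425 to 0.95 m from the base axis. Payload 3.5 kg.
Tool frame: the origin (TCP) lies at the very end of the fingers, on their centre line; the grasp point (between the pads) lies 19 mm behind it; z points along the fingers, y is the line along which they close (so a half turn about z gives the same grasp; the last joint's range is limited). The gripper opens to 85 mm and grips with 20 to 120 N. Pads are 22 mm wide; open, the fingers measure 114 mm over their backs; the gripper's body (76 mm by 85 mm) begins 54 mm behind the grasp point. The pads swing forward as they close: fully open they stand 13 mm farther back than shut.
Start: joints at [0.975, 0.286, 1.577, -0, 1.279, -0.15], TCP at [0.291, 0.609, 0.231] pointing down, gripper open.
Joint ranges: [-2.77, 2.77], [-0.9, 2.22], [0.21, 2.48], [-1.53, 4.67], [0.24, 2.81], [-2.84, 2.84]. Speed limits (rad/s): [2.79, 2.79, 3.14, 3.14, 3.14, 3.14].

### API

Orientations are given as a unit quaternion [w, x, y, z].
In Python, from cell import status, imaging, close_job gives the robot as it stands.
- The arm moves only by the shell command python3 -m jog 'ROWS'. ROWS is text: rows parted by semicolons, each of 7 numbers parted by spaces: the turn, a rotation vector about the world's x, y, z in rad, then the shift along the world's x, y, z in cm, then the gripper's target within -1 to 1 (shut at 1, half-way at 0, fully open at -1). A call has 1 to 8 rows; each row is the pose to reach, as a shift and turn from the pose commanded when the call began; what a row does not reach only later rows make up. A row lasts 1/12 s, in which the tool goes at most 41.7 mm and 7.16 degrees, less where a joint would pass 70% of its speed; a pose out of reach is approached as far as the arm can. A call with a gripper value outside its range is refused whole. The fingers move at their own pace and stop on an object; the grip force is fixed at half the most. Time passes only in rows, so rows that repeat a pose let the fingers close. It gives the time, the measured TCP pose, the force, the opening and the grip force at its end, in the units of the state.
- status.state(): the state, without advancing time (a new reading comes with each control period).
- imaging.capture(name): name is "scene" or "top" or "wrist"; returns a dict with "image" (420x560x3 uint8, red, green, blue), "camera_matrix" (3x3 intrinsics, pixels), "xyz" and "attitude" of the camera in the world; the wrist camera has in their place "T_tool_cam" (4x4, takes a point from camera to tool coordinates, whose origin is the TCP and whose axes are the flange's). Camera axes: x right, y down, z forward; pixel columns grow to the right and rows downward; lengths in m; the calibration is good to about 2 mm. A picture is of the moment at which its call begins: read the wrist's pose just before it. There is no depth.
- close_job(): hands the job in; it is judged then, once.
The state is a dict: "clock": time; "joints": joint angles; "qd": joint speeds; "tau": joint torques, N m; "eef_pos": TCP position; "eef_rot": TCP orientation; "contact_force": force on the tool from outside, world axes, zero at the start; "torque": the same for the moment, N m; "grip_width": opening from 0.0 (shut) to 1.0 (fully open); "gripper_force": force on a finger pad.
Only numpy, scipy, OpenCV 4.12 (cv2) and the standard library are available. Lean on these libraries where they do the work, as an engineer would, in place of code of your own. Each camera call takes 0.05 s, during which the arm holds its last target. There are 200 camera calls.

### The job

A steel lifting eye has been left standing on the gauging rail in the carriage's way: take it off first, stand it upright in the green tray and let go of it. Then grip the carriage by its orange post and slide it along the rail, past where the eye stood, until you feel its spring ball click down into the notch in the track, and finish holding it there: still gripping the post, ball in the notch, not letting go at the end. Leave the carton, can, spare encoder and screwdriver where they are.

Things in the scene. Friction and masses are not known exactly. Their poses are not given: they have to be found in the camera images.
- rail: Aluminium gauging rail fixed to the bench, 430 mm long (along its own y), 54 mm wide, 78 mm at the blue end blocks (40 mm long, 34 mm high) and foot strips; top 20 mm above the bench. Origin: centre of its underside. The carriage slides along its y: it starts in the -y half, the notch is in the +y half. The end stop stops the carriage with its centre 150 mm on the +y side.
- track_mid (a point): Centre of the rail's top face. A flush steel track 13 mm wide runs through it along the rail's y. The notch is a 14 mm long gap in this track, 70 to 110 mm from this point on the +y side: different each time, so it must be felt or seen.
- carriage: Grey carriage sliding on the rail, axes parallel to the rail's. Origin: at bench height under its middle. Block 70 (x) by 54 mm (y), top 44 mm above the bench. A white encoder drum, 38 mm across, sits on the +x side, its centre 58 mm from the middle and 55 mm above the bench. Starts 145 to 95 mm on the -y side of the rail's centre. Friction about 1.5 N; stays where left.
- post_top (a point): Centre of the top of the carriage's orange grip post, 90 mm above the bench over the middle of the carriage. The post is 30 mm (x) by 24 mm (y, along the rail) and stands up from the block's top at 44 mm. A thin red pin, 8 mm across, sticks 9 mm out of its top.
- plunger (a joint): How far the carriage's spring ball (and its red pin) has dropped, in m: about 0.0005 riding on the track, about 0.0048 in the notch. The ball, 18 mm, is under the middle of the carriage. It snaps into the notch, pulling the carriage the last few mm; pushing it out again takes about 9 N along the rail.
- eye: Dark steel lifting eye nut, about 0.2 kg, standing upright on the rail: round foot 36 mm across, and above it an upright ring, 54 mm outside, of 12 mm round bar; 60 mm tall overall. Origin: centre of its underside. z up its axis; the ring lies in its own x-z plane, so the bar at the top of the ring is gripped across its own y; the middle of that bar is 54 mm above the origin.
- tray: Green plastic tray fixed on the bench, 150 x 150 mm outside, 28 mm high, walls and floor 4 mm thick. Origin: centre of its underside. It stands to the left or to the right of the rail, nearer the robot.
- carton: Closed cardboard carton, 130 x 130 x 60 mm, on the other side from the tray. Origin: centre of its underside. Leave alone.
- can: Small can, whitish with a yellow band, 60 mm across, 75 mm high, beyond the rail. Origin: centre of its underside. Leave alone.
- spare: Spare white encoder, drum 58 mm across, 64 mm high with its shaft stub up, beyond the rail. Origin: centre of its underside. Leave alone.
- driver: Red-handled screwdriver lying on the bench between the robot and the rail, about 200 mm long along its own x, 26 mm thick. Origin: at bench height under about its middle. Leave alone.
Mind the look-alikes: they are no part of the job. Of the things that look like the eye, the largest one is meant.

How it is judged:
On the way, in this order (a step that is already met when the one before it is completed fails the run):
1. the lifting eye stands upright in the tray, let go (x of eye in the frame of tray between -0.065 and 0.065 m and y of eye in the frame of tray between -0.065 and 0.065 m and z of eye in the frame of tray below 0.012 m and angle between eye's own z axis and vertical below 0.2 rad and linear speed of eye below 0.03 m/s and contact force between the fingers and eye below 0.1 N), for 0.2 s.
2. the carriage's ball has dropped into the notch with the fingers on the carriage (value of joint plunger above 0.003 m and contact force between the fingers and carriage above 1 N), for 0.2 s.
At the end, for the whole second after the job is handed in: The carriage is at rest (under 10 mm/s) with its ball dropped more than 3 mm into the notch, the fingers still hold its post (grasp point within 30 mm of it, contact force over 1 N), and the lifting eye stands upright (within 0.2 rad) and at rest on the floor of the tray (all of step 2 and linear speed of carriage below 0.01 m/s and horizontal distance between the grasp point and carriage below 0.03 m and x of eye in the frame of tray between -0.065 and 0.065 m and y of eye in the frame of tray between -0.065 and 0.065 m and z of eye in the frame of tray below 0.012 m and angle between eye's own z axis and vertical below 0.2 rad and linear speed of eye below 0.03 m/s); the arm keeps its last pose, push and grip.
It fails at once if a bystander (carton, can, spare encoder, screwdriver) was moved more than 25 mm (distance of any of carton, can, spare, driver from where it was at the start of the episode above 0.025 m).
It also fails if it takes over 61 s, if anything falls off the work surface, if the arm or the gripper's body presses on something with over 40 N, if the wrist force passes 120 N, or if a joint passes its speed limit or range.

## Working session

There is one attempt and no reset: what is moved stays moved. The work goes in short steps, Python scripts to look and compute and a shell command to move; the robot and the scene stay as the last step left them, time stands still between calls to the robot, and variables do not carry over. Pictures are saved under pics/ and viewed, at most 10 in all, crops included, and the job is handed in when it is done.

```bash
mkdir -p pics
cat > h.py <<'E'
import numpy as np, cv2
from scipy.spatial.transform import Rotation as R
from cell import status, imaging
def rot(a):
    a=np.array(a,float)
    return a if a.shape==(3,3) else R.from_quat(a,scalar_first=True).as_matrix()
def cap(name,fn):
    s=status.state(); c=imaging.capture(name)
    cv2.imwrite('pics/'+fn+'.png',c['image'][:,:,::-1])
    if 'T_tool_cam' in c:
        T=np.eye(4);T[:3,:3]=rot(s['eef_rot']);T[:3,3]=s['eef_pos'];T=T@np.array(c['T_tool_cam'])
    else:
        T=np.eye(4);T[:3,:3]=rot(c['attitude']);T[:3,3]=c['xyz']
    np.savez('pics/'+fn+'.npz',K=c['camera_matrix'],T=T)
def pt(fn,u,v,z):
    d=np.load('pics/'+fn+'.npz');r=d['T'][:3,:3]@np.linalg.inv(d['K'])@[u,v,1];o=d['T'][:3,3]
    return (o+r*(z-o[2])/r[2]).round(4)
def px(fn,p):
    d=np.load('pics/'+fn+'.npz');q=d['K']@(d['T'][:3,:3].T@(np.array(p)-d['T'][:3,3]));return (q[:2]/q[2]).round(1)
E
python3 - <<'E'
from h import *
cap('top','t1');cap('scene','s1')
a=cv2.imread('pics/t1.png');cv2.imwrite('pics/t1b.png',cv2.resize(a,(800,600),interpolation=cv2.INTER_CUBIC))
print(np.load('pics/t1.npz')['T'],np.load('pics/s1.npz')['T'])
s=status.state();print(s)
E
```

```text
[[ 2.65287932e-02 -9.84837229e-01  1.71440528e-01  4.20564113e-01]
 [-9.99633412e-01 -2.70634403e-02 -7.81702503e-04  1.32411044e-02]
 [ 5.40962023e-03 -1.71356942e-01 -9.85194161e-01  1.15805579e+00]
 [ 0.00000000e+00  0.00000000e+00  0.00000000e+00  1.00000000e+00]] [[ 0.18703693  0.53738814 -0.82233276  1.38900617]
 [ 0.98230467 -0.09401864  0.16198156 -0.16356585]
 [ 0.00973236 -0.83807785 -0.54546384  0.610816  ]
 [ 0.          0.          0.          1.        ]]
{'clock': 0.1, 'joints': array([ 9.74988021e-01,  2.87134362e-01,  1.57803898e+00, -7.97641645e-06,
        1.27861870e+00, -1.49983471e-01]), 'qd': array([ 0.00080791, -0.00273917, -0.00470287,  0.00153436,  0.00237874,
       -0.00170493]), 'tau': array([ 2.55333589e-04, -4.07295334e+01, -2.93699509e+01, -1.53435103e-04,
        3.41775463e-03,  2.84033405e-06]), 'eef_pos': array([0.29068475, 0.60853505, 0.23004277]), 'eef_rot': array([-3.97077945e-04,  2.21069656e-01,  9.75257401e-01, -1.02550918e-03]), 'contact_force': array([ 0.02225427, -1.61786308,  0.01844997]), 'torque': array([-0.04909782, -0.05753901, -0.02479325]), 'gripper_force': 0.0, 'grip_width': 0.9987709729027265}
```

View pics/t1b.png

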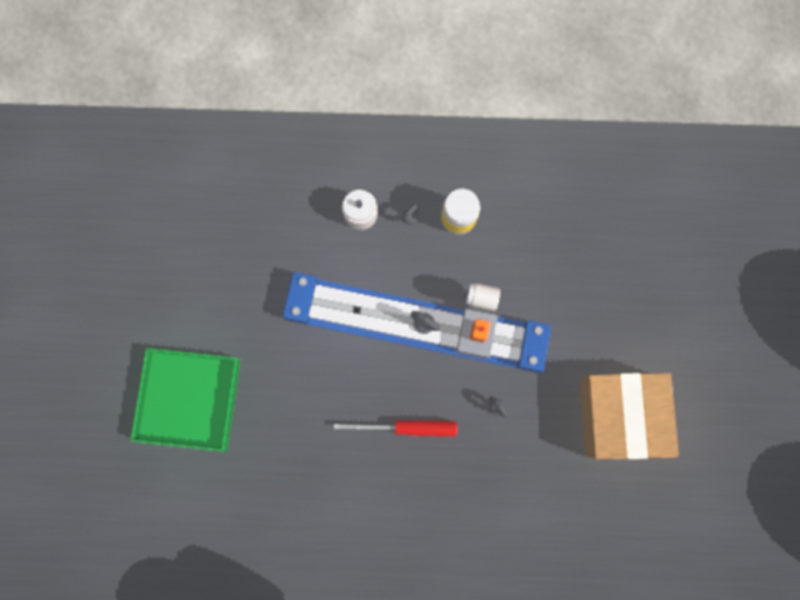

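View pics/s1.png

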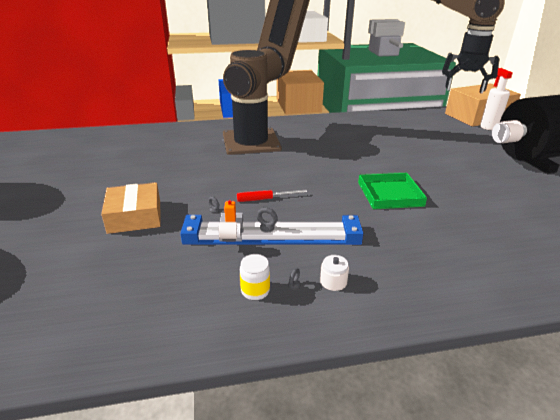

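The top view shows (in 800×600 pixels) the rail's blue blocks at about (300,298) and (536,346). The notch is a dark gap at (357,310), the eye is near (425,322) and the post top is at (481,330). The tray centre is at about (186,400), and the two smaller eyes are look-alikes off the rail.

Run:
```python
from h import *
f=.7
def P(n,u,v,z): print(n,pt('t1',u*f,v*f,z))
for n,u,v in [('bl1',303,282),('bl2',296,311),('br1',538,330),('br2',533,360)]: P(n,u,v,.036)
P('notch',357,310,.02);P('eye',425,322,.045);P('post',481,330,.095)
for c in [(147,349),(239,357),(225,451),(132,441)]:P('tray',*c,.028)
P('eye top scene',0,0,0)
print(pt('s1',267,212,.065),pt('s1',267,231,.02),pt('s1',230,204,.09))
P('driver',335,427,.01);P('driver',457,429,.013)
a=cv2.imread('pics/t1.png')[170:270,190:400];b=cv2.imread('pics/s1.png')[180:260,175:375]
cv2.imwrite('pics/c1.png',np.vstack([cv2.resize(a,(740,352),interpolation=2),cv2.resize(b,(740,248),interpolation=2)]))
```

```text
bl1 [0.6362 0.167  0.036 ]
bl2 [0.5875 0.1761 0.036 ]
br1 [ 0.567  -0.2203  0.036 ]
br2 [ 0.5178 -0.2118  0.036 ]
notch [0.5943 0.0772 0.02  ]
eye [ 0.5739 -0.0351  0.045 ]
post [ 0.5569 -0.1198  0.095 ]
tray [0.5194 0.4169 0.028 ]
tray [0.5104 0.2661 0.028 ]
tray [0.3603 0.2786 0.028 ]
tray [0.372  0.4278 0.028 ]
eye top scene [1.1525 0.7514 0.    ]
[ 0.5688 -0.0325  0.065 ] [ 0.5843 -0.0353  0.02  ] [ 0.5573 -0.119   0.09  ]
driver [0.4022 0.1066 0.01  ]
driver [ 0.4043 -0.092   0.013 ]
```

View pics/c1.png

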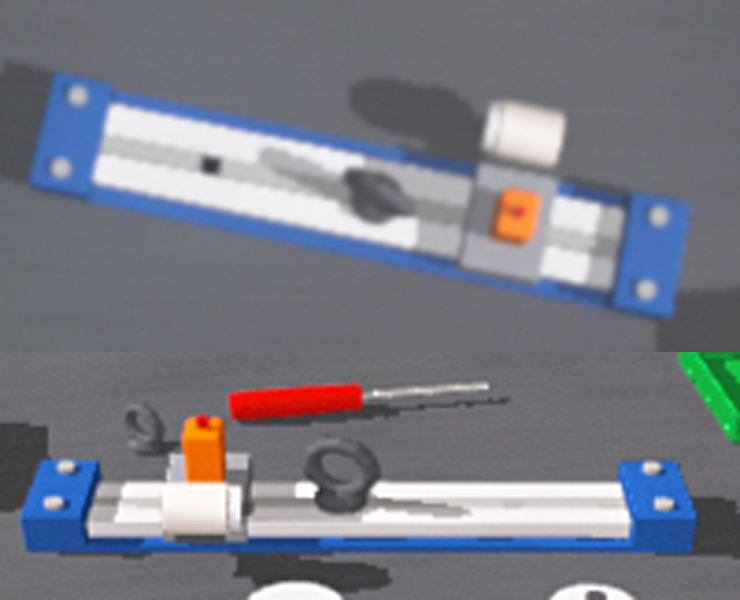

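The crop confirms the large eye on the rail at about (0.574,-0.034). The notch is about 101 mm along the rail, whose yaw is about -10°. Next I'll move the arm over the eye for a close view.

```bash
r="x"; python3 -m jog '0 0 -0.1 1.6 -3.7 1 -1;0 0 -0.2 3.2 -7.4 2 -1;0 0 -0.3 4.8 -11.1 2 -1;0 0 -0.4 6.4 -14.8 2 -1;0 0 -0.5 8 -18.5 2 -1;0 0 -0.6 9.6 -22.2 2 -1;0 0 -0.7 11.2 -25.9 2 -1;0 0 -0.8 13 -29.6 2 -1'
python3 -m jog '0 0 -0.11 1.5 -3.7 0 -1;0 0 -0.22 3 -7.4 0 -1;0 0 -0.32 4.5 -11.1 0 -1;0 0 -0.43 6 -14.8 0 -1;0 0 -0.54 7.5 -18.5 0 -1;0 0 -0.65 9 -22.2 0 -1;0 0 -0.75 10.5 -25.9 0 -1;0 0 -0.86 12 -29.6 0 -1'
python3 -m jog '0 0 0 0 -3 0 -1;0 0 0 0 -4 0 -1;0 0 0 0 -4 0 -1;0 0 0 0 -4 0 -1'
python3 - <<'E'
from h import *
cap('wrist','w1');s=status.state();print(s['joints'],rot(s['eef_rot']).round(3),px('w1',[.574,-.034,.06]),np.load('pics/w1.npz')['T'].round(3))
E
```

```text
clock: 0.77
eef_pos: [0.4208, 0.3112, 0.2509]
eef_rot: [-0.0, 0.585, 0.811, -0.0]
contact_force: [1.2, 0.0, 0.5]
grip_width: 1.002
gripper_force: 0.0
clock: 1.43
eef_pos: [0.541, 0.0151, 0.2509]
eef_rot: [-0.0, 0.87, 0.493, -0.0]
contact_force: [-0.1, 0.8, -0.3]
grip_width: 1.002
gripper_force: 0.0
clock: 1.77
eef_pos: [0.5406, -0.0226, 0.2508]
eef_rot: [-0.001, 0.869, 0.495, -0.0]
contact_force: [0.1, -0.3, -0.6]
grip_width: 1.004
gripper_force: 0.0
[-2.28483210e-01 -2.51668310e-02  1.88491818e+00  7.87117171e-04
  1.28270476e+00  3.05694569e-01] [[ 0.509  0.861 -0.001]
 [ 0.861 -0.509  0.001]
 [ 0.    -0.001 -1.   ]] [316.6 173.9] [[ 0.86  -0.485 -0.161  0.582]
 [-0.511 -0.816 -0.27   0.046]
 [-0.001  0.315 -0.949  0.394]
 [ 0.     0.     0.     1.   ]]
```

View pics/w1.png

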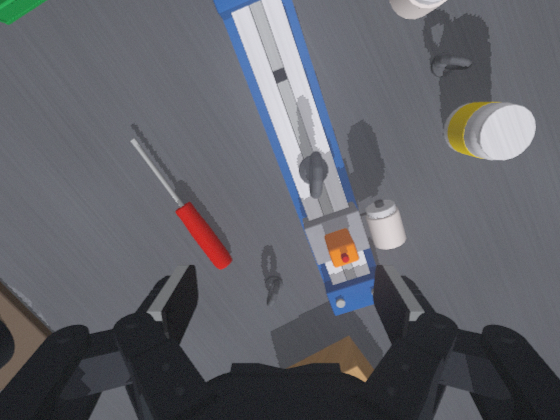

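The wrist view shows the eye almost edge-on at about (315,172), with the notch at (280,75), the post at (343,248) and its red pin at (345,257). I'll zoom in to get the ring's direction.

Run:
```python
from h import *
a=cv2.imread('pics/w1.png')[140:215,270:370];b=cv2.resize(a,(800,600),interpolation=cv2.INTER_CUBIC)
E=np.array([.574,-.034,0])
print(pt('w1',280,75,.02),pt('w1',345,257,.098))
for deg,c in ((-31,(0,0,255)),(-20,(0,255,0)),(-45,(255,0,0))):   # outline of ring for normal angle
    n=np.radians(deg+90);x=np.array([np.cos(n),np.sin(n),0])
    p=np.array([ (px('w1',E+[0,0,.053]+21*.001*(np.cos(t)*x+[0,0,np.sin(t)]))-[270,140])*8 for t in np.linspace(0,6.28,40)])
    cv2.polylines(b,[p.astype(int)],True,c,1)
cv2.imwrite('pics/w1c.png',b)
```

```text
[0.5924 0.0763 0.02  ] [ 0.5573 -0.1198  0.098 ]
```

View pics/w1c.png

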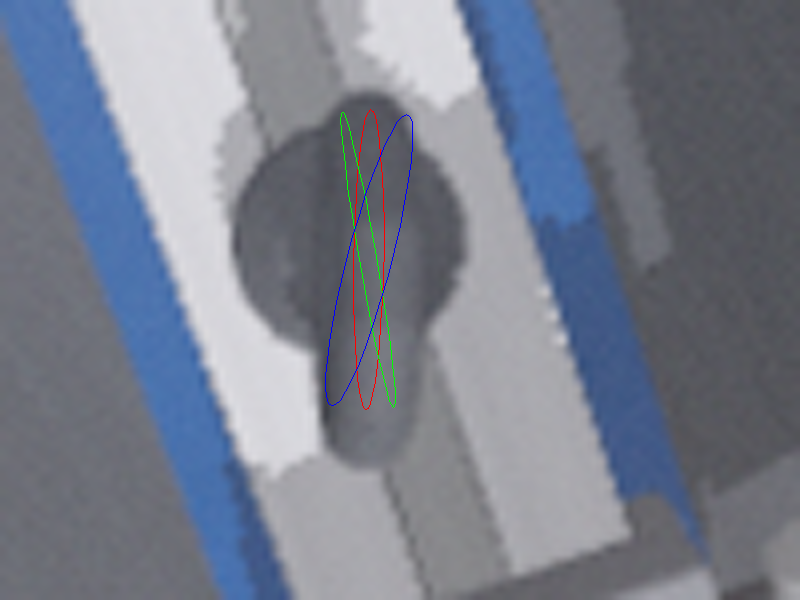

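The red outline (normal at -31°) matches the ring, which is already aligned with the tool. Its centre comes out about 2 mm further towards -y. I'll grasp the eye now.

```bash
python3 -m jog '0 0 0 3.2 -1.3 0 -1;0 0 0 3.2 -1.3 -4 -1;0 0 0 3.2 -1.3 -8 -1;0 0 0 3.2 -1.3 -12 -1;0 0 0 3.2 -1.3 -16 -1;0 0 0 3.2 -1.3 -18 -1;0 0 0 3.2 -1.3 -19.6 -1;0 0 0 3.2 -1.3 -19.6 -1'
python3 -m jog '0 0 0 0 0 0 0;0 0 0 0 0 0 0.3;0 0 0 0 0 0 0.6;0 0 0 0 0 0 1;0 0 0 0 0 0 1;0 0 0 0 0 0 1;0 0 0 0 0 0 1;0 0 0 0 0 0 1'
python3 -m jog '0 0 0 0 0 0 1;0 0 0 0 0 0 1;0 0 0 0 0 0 1;0 0 0 0 0 0 1'
```

```text
clock: 2.48
eef_pos: [0.5695, -0.033, 0.0508]
eef_rot: [-0.003, 0.868, 0.496, -0.003]
contact_force: [0.1, -0.2, 0.1]
grip_width: 1.005
gripper_force: 0.0
clock: 3.15
eef_pos: [0.5734, -0.036, 0.0563]
eef_rot: [0.0, 0.869, 0.495, 0.0]
contact_force: [-2.0, 0.7, 4.9]
grip_width: 0.119
gripper_force: 58.5
clock: 3.48
eef_pos: [0.5734, -0.036, 0.0563]
eef_rot: [0.0, 0.869, 0.495, 0.0]
contact_force: [-1.7, 1.5, 5.9]
grip_width: 0.117
gripper_force: 58.5
```

```bash
python3 -m jog '0 0 0 0 0 0.5 1;0 0 0 0 0 1.5 1;0 0 0 0 0 3 1;0 0 0 0 0 5 1;0 0 0 0 0 7 1;0 0 0 0 0 8.5 1;0 0 0 0 0 9.5 1;0 0 0 0 0 10 1'
python3 -m jog '0 0 0 -0.4 1.2 0 1;0 0 0 -1.3 3.6 0 1;0 0 0 -2.3 6.5 0 1;0 0 0 -3.3 9.5 0 1;0 0 0 -4.3 12.5 0 1;0 0 0 -5.3 15.5 0 1;0 0 0 -6.3 18.5 0 1;0 0 0 -7.3 21.5 0 1'
python3 -m jog '0 0 0 -1 3 0 1;0 0 0 -2 6 0 1;0 0 0 -3 9 0 1;0 0 0 -4 12 0 1;0 0 0 -5 14.5 0 1;0 0 0 -5.7 16 0 1;0 0 0 -6 16.8 0 1;0 0 0 -6 16.8 0 1'
python3 - <<'E'
from h import *
cap('wrist','w2')
E
```

```text
clock: 4.15
eef_pos: [0.5736, -0.0362, 0.1571]
eef_rot: [0.001, 0.869, 0.495, 0.001]
contact_force: [-0.0, -0.5, -2.7]
grip_width: 0.119
gripper_force: 58.5
clock: 4.82
eef_pos: [0.4976, 0.1809, 0.1536]
eef_rot: [-0.001, 0.869, 0.495, -0.001]
contact_force: [0.6, 0.3, -1.8]
grip_width: 0.115
gripper_force: 58.6
clock: 5.48
eef_pos: [0.438, 0.3482, 0.1539]
eef_rot: [-0.0, 0.868, 0.496, -0.001]
contact_force: [0.2, -0.3, -1.5]
grip_width: 0.121
gripper_force: 58.6
```

View pics/w2.png

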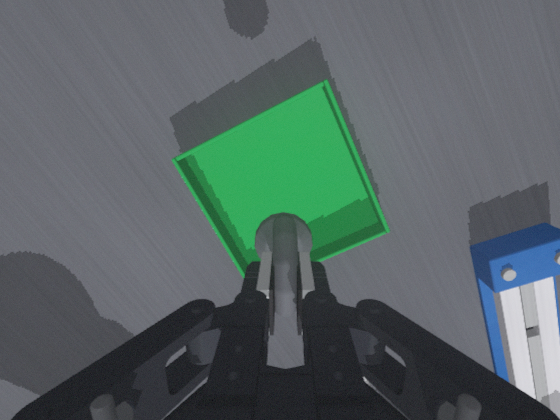

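The eye hangs upright under the gripper, its foot at about (284,240) over the tray. Now lower it.

```bash
python3 -c "
from h import *
print(px('w2',[.438,.348,.122]))"
python3 -m jog '0 0 0 0 0 -1 1;0 0 0 0 0 -3 1;0 0 0 0 0 -5 1;0 0 0 0 0 -7 1;0 0 0 0 0 -9 1;0 0 0 0 0 -10.3 1;0 0 0 0 0 -10.8 1;0 0 0 0 0 -10.8 1'
python3 -m jog '0 0 0 0 0 -0.1 1;0 0 0 0 0 -0.2 1;0 0 0 0 0 -0.3 1;0 0 0 0 0 -0.4 1;0 0 0 0 0 -0.4 1;0 0 0 0 0 -0.4 1'
```

```text
[285.5 240.5]
clock: 6.2
eef_pos: [0.4393, 0.3457, 0.0454]
eef_rot: [-0.0, 0.869, 0.495, -0.002]
contact_force: [-0.4, -0.7, -2.5]
grip_width: 0.116
gripper_force: 58.6
clock: 6.7
eef_pos: [0.4401, 0.3472, 0.0437]
eef_rot: [0.0, 0.869, 0.495, 0.0]
contact_force: [0.1, -0.4, -2.7]
grip_width: 0.116
gripper_force: 58.6
```

```bash
python3 -m jog '0 0 0 0 0 -0.1 1;0 0 0 0 0 -0.2 1;0 0 0 0 0 -0.3 1;0 0 0 0 0 -0.3 1;0 0 0 0 0 -0.3 1'
```

```text
clock: 7.12
eef_pos: [0.44, 0.3471, 0.0404]
eef_rot: [-0.0, 0.869, 0.495, 0.0]
contact_force: [-0.3, -0.3, -0.4]
grip_width: 0.114
gripper_force: 58.9
```

```bash
python3 -m jog '0 0 0 0 0 -0.05 0.7;0 0 0 0 0 -0.05 0.5;0 0 0 0 0 -0.05 0.2;0 0 0 0 0 -0.05 0;0 0 0 0 0 -0.05 -0.5;0 0 0 0 0 -0.05 -1;0 0 0 0 0 -0.05 -1;0 0 0 0 0 -0.05 -1'
python3 -m jog '0 0 0 0 0 1 -1;0 0 0 0 0 3 -1;0 0 0 0 0 6 -1;0 0 0 0 0 9 -1;0 0 0 0 0 12 -1;0 0 0 0 0 14 -1;0 0 0 0 0 15 -1;0 0 0 0 0 15 -1'
python3 - <<'E'
from h import *
cap('wrist','w3');print(px('w3',[.44,.347,.06]),px('w3',[.44,.347,.004]))
E
```

```text
clock: 7.78
eef_pos: [0.4401, 0.347, 0.0399]
eef_rot: [0.0, 0.869, 0.495, 0.0]
contact_force: [0.9, 0.5, -0.1]
grip_width: 0.998
gripper_force: 0.0
clock: 8.45
eef_pos: [0.4416, 0.3479, 0.1936]
eef_rot: [0.0, 0.869, 0.495, 0.003]
contact_force: [0.3, 0.3, 0.2]
grip_width: 1.004
gripper_force: 0.0
[283.7 197.1] [283.7 182.9]
```

View pics/w3.png

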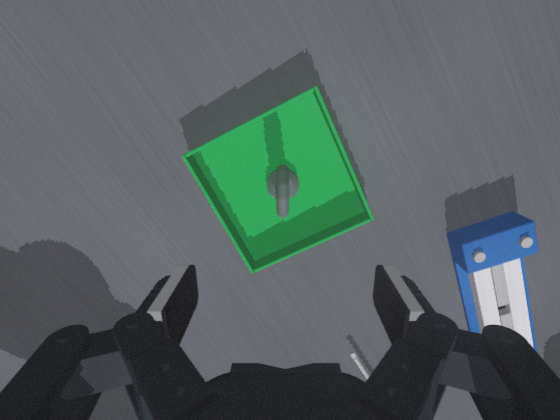

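The eye stands upright in the tray, foot at (283,183) and ring top at (283,210), and the gripper is clear of it. Next is the carriage, gripped along the rail's y so the fingers stay clear of the drum.

```bash
python3 -m jog '0 0 -0.07 0.7 -2.7 0 -1;0 0 -0.14 1.4 -5.4 0 -1;0 0 -0.21 2.1 -8.1 0 -1;0 0 -0.28 2.8 -10.8 0 -1;0 0 -0.35 3.5 -13.5 0 -1;0 0 -0.42 4.2 -16.2 0 -1;0 0 -0.49 4.9 -18.9 0 -1;0 0 -0.56 5.6 -21.6 0 -1'
python3 -m jog '0 0 -0.08 0.8 -3.2 0 -1;0 0 -0.16 1.6 -6.4 0 -1;0 0 -0.24 2.4 -9.6 0 -1;0 0 -0.32 3.2 -12.8 0 -1;0 0 -0.4 4 -16 0 -1;0 0 -0.48 4.8 -19.2 0 -1;0 0 -0.56 5.5 -22.2 0 -1;0 0 -0.653 6.1 -25.1 0 -1'
python3 -m jog '0 0 0 0 0 0 -1;0 0 0 0 0 0 -1;0 0 0 0 0 0 -1;0 0 0 0 0 0 -1'
python3 - <<'E'
from h import *
cap('wrist','w4');s=status.state();print(s['joints'].round(2),rot(s['eef_rot']).round(3)[:,1],px('w4',[.557,-.12,.098]))
E
```

```text
clock: 9.17
eef_pos: [0.4947, 0.1296, 0.1871]
eef_rot: [-0.0, 0.972, 0.234, -0.002]
contact_force: [0.1, 1.3, 0.7]
grip_width: 1.002
gripper_force: 0.0
clock: 9.83
eef_pos: [0.5558, -0.1213, 0.1869]
eef_rot: [-0.001, 0.996, -0.091, -0.002]
contact_force: [0.3, 0.7, 0.4]
grip_width: 0.998
gripper_force: 0.0
clock: 10.17
eef_pos: [0.5562, -0.1187, 0.1884]
eef_rot: [-0.001, 0.996, -0.088, -0.001]
contact_force: [1.1, -0.6, 0.5]
grip_width: 1.001
gripper_force: 0.0
[-0.39  0.09  1.88  0.    1.17  1.36] [-0.174 -0.985 -0.001] [285.9 208.8]
```

View pics/w4.png

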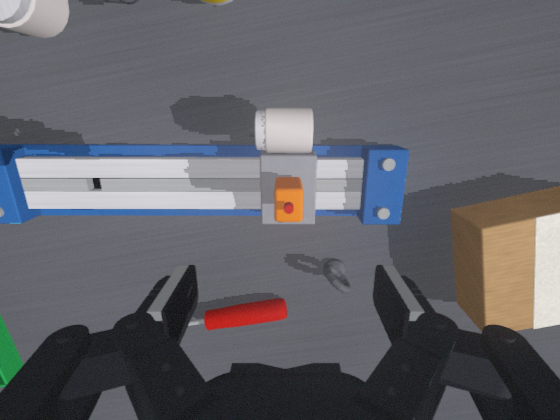

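The rail is level in the image, so the tool is aligned. The pin is at (289,208) against a predicted (286,209), so I correct by about 2 mm in -y and descend to grip.

```bash
python3 -m jog '0 0 0 0.1 -0.3 -1 -1;0 0 0 0.1 -0.3 -3 -1;0 0 0 0.1 -0.3 -6 -1;0 0 0 0.1 -0.3 -9 -1;0 0 0 0.1 -0.3 -11.5 -1;0 0 0 0.1 -0.3 -13 -1;0 0 0 0.1 -0.3 -13.6 -1;0 0 0 0.1 -0.3 -13.6 -1'
python3 -m jog '0 0 0 0 0 0 -0.5;0 0 0 0 0 0 0;0 0 0 0 0 0 0.3;0 0 0 0 0 0 0.6;0 0 0 0 0 0 1;0 0 0 0 0 0 1;0 0 0 0 0 0 1;0 0 0 0 0 0 1'
python3 -m jog '0 0 0 0 0 0 1;0 0 0 0 0 0 1;0 0 0 0 0 0 1;0 0 0 0 0 0 1'
```

```text
clock: 10.88
eef_pos: [0.5565, -0.1218, 0.0515]
eef_rot: [-0.001, 0.996, -0.088, -0.002]
contact_force: [0.6, 0.4, -0.3]
grip_width: 0.998
gripper_force: 0.0
clock: 11.55
eef_pos: [0.5587, -0.1231, 0.055]
eef_rot: [0.0, 0.996, -0.089, 0.001]
contact_force: [-2.1, 1.2, 5.3]
grip_width: 0.271
gripper_force: 61.3
clock: 11.88
eef_pos: [0.5587, -0.123, 0.055]
eef_rot: [0.0, 0.996, -0.089, 0.001]
contact_force: [-1.9, 1.9, 5.3]
grip_width: 0.272
gripper_force: 61.3
```

```bash
python3 -m jog '0 0 0 0.07 0.4 0 1;0 0 0 0.21 1.2 0 1;0 0 0 0.37 2.1 0 1;0 0 0 0.53 3 0 1;0 0 0 0.7 4 0 1;0 0 0 0.88 5 0 1;0 0 0 1.06 6 0 1;0 0 0 1.24 7 0 1'
python3 -m jog '0 0 0 0.18 1 0 1;0 0 0 0.35 2 0 1;0 0 0 0.53 3 0 1;0 0 0 0.71 4 0 1;0 0 0 0.88 5 0 1;0 0 0 1.06 6 0 1;0 0 0 1.24 7 0 1;0 0 0 1.41 8 0 1'
python3 -m jog '0 0 0 0.18 1 0 1;0 0 0 0.32 1.8 0 1;0 0 0 0.42 2.4 0 1;0 0 0 0.44 2.5 0 1;0 0 0 0.44 2.5 0 1;0 0 0 0.44 2.5 0 1;0 0 0 0.44 2.5 0 1'
python3 - <<'E'
from h import *
s=status.state();p=np.array(s['eef_pos']);print(p,(p-[.5587,-.123,.055])@[.176,.984,0],(p-[.5587,-.123,.055])@[.984,-.176,0],s['contact_force'])
E
```

```text
clock: 12.55
eef_pos: [0.5711, -0.0538, 0.055]
eef_rot: [0.001, 0.996, -0.089, 0.001]
contact_force: [-2.0, -3.1, 5.2]
grip_width: 0.269
gripper_force: 61.4
clock: 13.22
eef_pos: [0.5855, 0.0264, 0.055]
eef_rot: [0.001, 0.996, -0.088, 0.001]
contact_force: [0.3, -2.9, 5.8]
grip_width: 0.272
gripper_force: 61.3
clock: 13.8
eef_pos: [0.5903, 0.0524, 0.0551]
eef_rot: [-0.0, 0.996, -0.089, 0.002]
contact_force: [1.8, 0.4, 5.5]
grip_width: 0.273
gripper_force: 61.4
[0.59025252 0.0523793  0.05505669] 0.17812647816607302 0.0001809222937606567 [1.80197867 0.37840887 5.46534172]
```

Lateral forces are small. Now creep towards the notch, watching the force for the click.

```bash
python3 -m jog '0 0 0 0.04 0.2 0 1;0 0 0 0.07 0.4 0 1;0 0 0 0.11 0.6 0 1;0 0 0 0.14 0.8 0 1;0 0 0 0.18 1 0 1' 
for i in 1; do python3 -m jog '0 0 0 0.02 0.1 0 1;0 0 0 0.04 0.2 0 1;0 0 0 0.04 0.2 0 1'; done
python3 -m jog '0 0 0 0.02 0.1 0 1;0 0 0 0.04 0.2 0 1;0 0 0 0.04 0.2 0 1'
python3 -m jog '0 0 0 0.02 0.1 0 1;0 0 0 0.04 0.2 0 1;0 0 0 0.04 0.2 0 1'
```

```text
clock: 14.22
eef_pos: [0.5919, 0.0615, 0.0551]
eef_rot: [0.0, 0.996, -0.089, 0.001]
contact_force: [-0.0, -2.2, 5.8]
grip_width: 0.273
gripper_force: 61.5
clock: 14.47
eef_pos: [0.5923, 0.0637, 0.055]
eef_rot: [0.0, 0.996, -0.089, 0.001]
contact_force: [-0.1, -1.0, 6.3]
grip_width: 0.276
gripper_force: 61.5
clock: 14.72
eef_pos: [0.5926, 0.0657, 0.055]
eef_rot: [0.0, 0.996, -0.089, 0.001]
contact_force: [0.2, -1.0, 5.1]
grip_width: 0.271
gripper_force: 61.5
clock: 14.97
eef_pos: [0.593, 0.0677, 0.0551]
eef_rot: [0.0, 0.996, -0.089, 0.001]
contact_force: [-0.1, -1.2, 5.8]
grip_width: 0.269
gripper_force: 61.5
```

```bash
python3 -m jog '0 0 0 0.02 0.1 0 1;0 0 0 0.02 0.1 0 1;0 0 0 0.02 0.1 0 1' | sed -n '2p;4p'
python3 -m jog '0 0 0 0.02 0.1 0 1;0 0 0 0.02 0.1 0 1;0 0 0 0.02 0.1 0 1' | sed -n '2p;4p'
python3 -m jog '0 0 0 0.02 0.1 0 1;0 0 0 0.02 0.1 0 1;0 0 0 0.02 0.1 0 1' | sed -n '2p;4p'
python3 -m jog '0 0 0 0.02 0.1 0 1;0 0 0 0.02 0.1 0 1;0 0 0 0.02 0.1 0 1' | sed -n '2p;4p'
```

```text
eef_pos: [0.5932, 0.0687, 0.0551]
contact_force: [-0.7, -0.6, 5.7]
eef_pos: [0.5933, 0.0698, 0.055]
contact_force: [-0.5, -0.4, 6.8]
eef_pos: [0.5935, 0.0709, 0.055]
contact_force: [-0.2, -0.6, 5.6]
eef_pos: [0.5938, 0.0722, 0.055]
contact_force: [-0.5, 0.4, 5.5]
```

```bash
python3 -m jog '0 0 0 0.02 0.1 0 1;0 0 0 0.02 0.1 0 1;0 0 0 0.02 0.1 0 1' | sed -n '2p;4p'
python3 -m jog '0 0 0 0.02 0.1 0 1;0 0 0 0.02 0.1 0 1;0 0 0 0.02 0.1 0 1' | sed -n '2p;4p'
python3 -m jog '0 0 0 0.02 0.1 0 1;0 0 0 0.02 0.1 0 1;0 0 0 0.02 0.1 0 1' | sed -n '2p;4p'
python3 - <<'E'
from h import *
cap('wrist','w5');cap('scene','s5');cap('top','t5')
a=cv2.imread('pics/w5.png')[60:300,170:410];d=np.load('pics/s5.npz')
u,v=px('s5',[.593,.074,.095]).astype(int);print(u,v,px('w5',[.593,.074,.095]))
b=cv2.imread('pics/s5.png')[v-40:v+40,u-40:u+40]
o=cv2.imread('pics/s1.png');u,v=px('s1',[.557,-.121,.095]).astype(int);o=o[v-40:v+40,u-40:u+40]
cv2.imwrite('pics/c5.png',np.hstack([cv2.resize(x,(266,400),interpolation=2) if 0 else cv2.resize(x,(266,266),interpolation=2) for x in (a,b,o)]))
E
```

```text
eef_pos: [0.594, 0.0736, 0.055]
contact_force: [0.0, 2.1, 5.1]
eef_pos: [0.5943, 0.0751, 0.055]
contact_force: [0.8, 4.6, 4.4]
eef_pos: [0.5946, 0.0765, 0.055]
contact_force: [1.2, 4.6, 4.4]
313 202 [290.6 318.8]
```

View pics/c5.png

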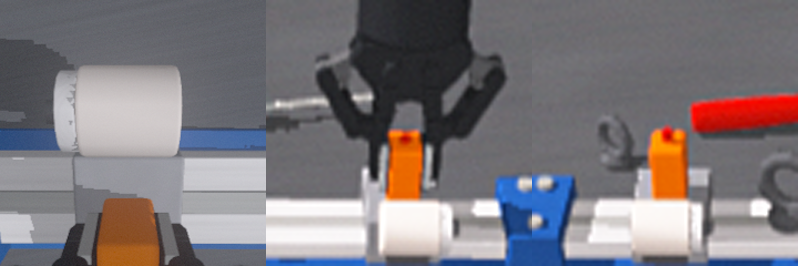

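The force now pulls forward at +4.6 N and the pin has sunk compared with the start (middle vs right crop), so the ball is going down into the notch. I'll keep stepping until the pull falls back to zero, which is the middle of the notch.

```bash
for k in 1; do python3 -m jog '0 0 0 0.02 0.1 0 1;0 0 0 0.02 0.1 0 1;0 0 0 0.02 0.1 0 1' | sed -n '2p;4p'; done
python3 -m jog '0 0 0 0.02 0.1 0 1;0 0 0 0.02 0.1 0 1;0 0 0 0.02 0.1 0 1' | sed -n '2p;4p'
python3 -m jog '0 0 0 0.01 0.05 0 1;0 0 0 0.01 0.05 0 1;0 0 0 0.01 0.05 0 1' | sed -n '2p;4p'
```

```text
eef_pos: [0.5946, 0.077, 0.055]
contact_force: [0.0, 4.2, 6.1]
eef_pos: [0.5947, 0.0772, 0.055]
contact_force: [-1.1, 0.8, 6.2]
eef_pos: [0.5947, 0.0773, 0.055]
contact_force: [-1.0, -0.6, 6.5]
```

The carriage is held firmly (1 mm commanded gives only about 0.2 mm of motion) and the force is near zero, so the ball is seated. One last check of the pin and the tray.

```bash
python3 -m jog '0 0 0 0 0 0 1;0 0 0 0 0 0 1;0 0 0 0 0 0 1;0 0 0 0 0 0 1;0 0 0 0 0 0 1;0 0 0 0 0 0 1'
python3 - <<'E'
from h import *
cap('scene','s6')
f=lambda n,p,w:cv2.resize(cv2.imread(f'pics/{n}.png')[p[1]-w:p[1]+w,p[0]-w:p[0]+w],(266,266),interpolation=2)
i=lambda n,p:px(n,p).astype(int)
cv2.imwrite('pics/c6.png',np.hstack([f('s6',i('s6',[.593,.077,.095]),20),f('s1',i('s1',[.557,-.121,.095]),20),f('s6',i('s6',[.44,.347,.03]),40)]))
E
```

```text
clock: 18.12
eef_pos: [0.5947, 0.0773, 0.0551]
eef_rot: [0.0, 0.996, -0.088, 0.001]
contact_force: [-0.9, -1.0, 6.3]
grip_width: 0.269
gripper_force: 61.6
```

View pics/c6.png

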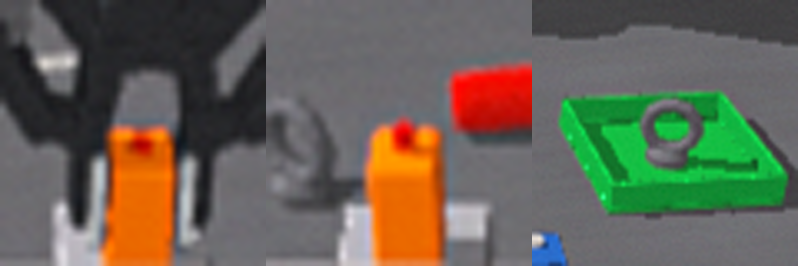

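The pin sits clearly lower than at the start (left vs middle crop), and the eye stands upright in the tray.

```bash
python3 -c "
from cell import close_job
print(close_job())"
```

```text
the job is handed in; nothing more can be done
None
```

The job is handed in at about 18 s on the clock: the eye stands upright in the tray and let go, and the gripper is still holding the carriage post with the ball clicked into the notch; no verdict was returned.

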